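# Bite-gap check of two dental casts in an articulator

## Task

Seat the yellow lower dental cast in the pocket of the articulator, teeth up, front teeth pointing away from the two rear posts, and let go of it. Then lift the blue upper cast over the top of the instrument rack and finish holding it still in the gripper, teeth down, squarely above the lower cast, front over front, with a gap of about 6 mm between the two rows of teeth. The program ends while still holding the upper cast there; the two casts must never touch, nothing may bump the rack, and the beaker, bottle and bowl stay where they are.

Things in the scene. Friction and masses are not known exactly. Their poses are not given: they have to be found in the camera images.
- lower_mid (a point): centre (half-way up) of the yellow lower cast, lying teeth up (base below) on a grey pad (6 mm thick). The cast is 58 mm wide (its y), 52 mm front to back (its x), 41 mm high. Its stone base is 30 mm high with flat parallel sides 58 mm apart from 12 mm in front of the centre to 26 mm behind it, front corners bevelled; the gum and the horseshoe of teeth take the other 11 mm, within 25 mm of the midline. About 0.14 kg. The front teeth point along its -x.
- lower_bite (a point): centre of the lower cast's biting plane: 20.5 mm above lower_mid, level with the tips of its teeth.
- lower_front (a point): point in the middle of the front face of the lower cast: 26 mm towards the cast's -x from lower_mid.
- upper_mid (a point): centre (half-way up) of the blue upper cast, lying teeth down (base on top) on another, like pad. The cast is 58 mm wide (its y), 52 mm front to back (its x), 41 mm high. Its stone base is 30 mm high with flat parallel sides 58 mm apart from 12 mm in front of the centre to 26 mm behind it, front corners bevelled; the gum and the horseshoe of teeth take the other 11 mm, within 25 mm of the midline. About 0.14 kg. The front teeth point along its -x.
- upper_bite (a point): centre of the upper cast's biting plane: 20.5 mm below upper_mid, level with the tips of its teeth.
- upper_front (a point): point in the middle of the front face of the upper cast: 26 mm towards the cast's -x from upper_mid. A red line on the top of the cast runs from its centre to this front face.
- pocket (a point): centre of the pocket's floor on the articulator's lower frame (fixed aluminium base 150 x 90 x 12 mm). The floor is 12 mm above the work surface; a dark rim 4 mm thick and 8 mm high encloses 59 mm (x) by 65 mm (y). Axes are the articulator's: the cast's front belongs towards -x (the red mark on the base); two posts with brass balls, 73 mm high over the work surface, stand 82 mm from the centre towards +x, 30 mm either side.
- pocket_front (a point): point on the pocket's floor 26 mm from its centre towards the articulator's -x.
- lower_cast: the yellow lower cast; origin at the centre of its underside, z up, -x to its front teeth.
- upper_cast: the blue upper cast; origin at the centre of its biting plane, at the bottom; z up, -x to its front teeth.
- articulator: the articulator's lower frame; origin under the pocket's centre at the work surface; axes as for pocket.
- rack: fixed wooden instrument rack, between the casts and the articulator: block 360 mm (its x) x 44 mm x 30 mm high with eight upright instruments, tops 128 mm above the work surface. Origin at the centre of its underside.
- beaker: bystander: glass beaker, 68 mm across, 75 mm high; origin at the centre of its underside.
- bottle: bystander: white bottle with red cap, 52 mm across, 110 mm high; origin at the centre of its underside.
- bowl: bystander: green mixing bowl, 70 mm across, 45 mm high; origin at the centre of its underside.
Not all that is in view belongs to the job. What is shaped like the upper_cast but black or turquoise is not meant.

How it is judged:
By the outcome, as a careful person would: the job done as asked, in the order asked, and still so for the second after the job is handed in, while the arm keeps its last pose, push and grip.
It also fails if it takes over 72 s, if anything falls off the work surface, if the arm or the gripper's body presses on something with over 40 N, if the wrist force passes 120 N, or if a joint passes its speed limit or range.

## Robot

A 6-joint arm with a two-finger parallel gripper is mounted at the origin on the work surface. World frame = base frame: x ahead of the robot, y to its left, z up, the work surface at z = 0. Lengths are in m, angles in rad, forces in N, time in s.
With the tool pointing down it reaches from about 0.3 to 0.875 m from the base axis. Payload 4.2 kg.
Tool frame: the origin (TCP) lies between the finger pads; the fingertips stand 25 mm ahead of it and the grasp point (between the pads) lies 6 mm ahead of it (tip_extent is the distance from the TCP to the fingertips, in m); z points along the fingers, y is the direction in which the jaws open and shut (so a half turn about z gives the same grasp; the last joint's range is limited). The gripper opens to 85 mm and grips with 20 to 120 N. Pads are 22 mm wide; open, the fingers measure 114 mm over their backs; the gripper's body (76 mm by 85 mm) begins 54 mm behind the grasp point. The pads swing forward as they close: fully open they stand 13 mm farther back than shut.
Start: joints at [-0.02, 0.32, 1.565, -0, 1.257, -0.02], TCP at [0.575, 0, 0.256] pointing down, gripper open.
Joint ranges: [-3.11, 3.11], [-0.84, 2.01], [0.21, 2.61], [-1.34, 4.49], [0.05, 2.63], [-2.56, 2.56]. Speed limits (rad/s): [2.57, 2.57, 3.14, 3.14, 3.14, 3.14].

## Interface

Orientations are given as a unit quaternion [w, x, y, z].
In Python, from cell import * gives the robot as it stands.
- The arm moves only by the tool step_arm, never from a script. Its argument "commands" is a list of rows, each an object of numbers: "dx", "dy", "dz": the shift along the world's x, y, z in cm; "wx", "wy", "wz": the turn, a rotation vector about the world's x, y, z in degrees. A call has 1 to 10 rows; each row shifts and turns the commanded pose from where the row before left it; what a row does not reach is not made up. A row lasts 1/8 s, in which the tool goes at most 62.5 mm and 10.7 degrees, less where a joint would pass 70% of its speed; a pose out of reach is approached as far as the arm can. A call is refused whole if a number of a shift passes 6.25 or a number of a turn 10.7, either way. A call with a gripper value outside its range is refused whole. "gripper" is the finger opening in cm, from 0 to 8.54, set as the call begins (left out, the last holds). The fingers move at their own pace and stop on an object; the grip force is fixed at half the most. Time passes only in rows, so rows that do not move let the fingers close. It gives the time, the measured TCP pose, the force and the opening at its end, in the units of the state.
- get_obs(): the state, without advancing time (a new reading comes with each control period).
- camera(name): name is "scene" or "side" or "wrist"; returns (picture, depth): 384x512x3 uint8, blue, green, red; 384x512 float32, m along the optical axis (not along the pixel's ray), 0 where there is no reading.
- camera_info(name): a dict with "fx", "fy", "cx", "cy" (pixels), "extrinsics" (4x4, takes a point from camera to world coordinates). Camera axes: x right, y down, z forward; pixel columns grow to the right and rows downward; lengths in m; the calibration is good to about 2 mm. A picture is of the moment at which its call begins: read the wrist's pose just before it. camera_info takes no time and is no camera call; for the wrist camera it gives the pose at the moment of the call.
- job_done(): hands the job in, once; it reports no verdict.
The state is a dict: "time": time; "joint_pos": joint angles; "dq": joint speeds; "joint_efforts": joint torques, N m; "position": TCP position; "orientation": TCP orientation; "contact_force": force on the tool from outside, world axes, zero at the start; "torque": the same for the moment, N m; "opening": finger opening in m.
Only numpy, scipy, OpenCV 4.12 (cv2) and the standard library are available. Lean on these libraries where they do the work, as an engineer would, in place of code of your own. Each camera call takes 0.05 s, during which the arm holds its last target. There are 200 camera calls.

## Working session

There is one attempt and no reset: what is moved stays moved. The work goes in short steps, Python scripts to look and compute and a tool call to move; the robot and the scene stay as the last step left them, time stands still between calls to the robot, and variables do not carry over. Pictures are saved under pics/ and viewed, about 8 in all and at most 12, crops included, and the job is handed in when it is done.

Besides the shell and the picture viewer there is one more tool, called as name(argument=value, ...) on one line, values as JSON. step_arm: Moves the arm, as the interface text tells. Its arguments: {"type":"object","properties":{"commands":{"type":"array"},"gripper":{"type":"number"}},"required":["commands"]}

```bash
mkdir -p pics; ls; python3 - <<'E'
from cell import *
import numpy as np, cv2
o=get_obs();print(o['time'],o['position'],o['orientation'],o['opening'])
for n in('scene','side'):
    p,d=camera(n);cv2.imwrite(f'pics/{n}0.png',p);np.savez(f'{n}0.npz',p=p,d=d)
    i=camera_info(n);print(n,i['fx'],i['fy'],i['cx'],i['cy'],np.round(i['extrinsics'],4).tolist())
a=cv2.imread('pics/scene0.png');cv2.imwrite('pics/scene0b.png',cv2.resize(a,(800,600),interpolation=cv2.INTER_CUBIC))
E
```

```text
pics
0.0 [5.74576182e-01 5.42674726e-06 2.55479455e-01] [-6.38275743e-04  7.07098120e-01  7.07114879e-01 -6.24801029e-04] 0.0853171902630239
scene 435.8914635117894 435.8914635117894 263.6130076156263 188.30962101263432 [[-0.1222, 0.7752, -0.6198, 1.4528], [0.9924, 0.0845, -0.0899, 0.0875], [-0.0173, -0.626, -0.7796, 1.1529], [0.0, 0.0, 0.0, 1.0]]
side 350.1350627349864 350.1350627349864 259.55622218091503 192.9559346115695 [[-0.9623, -0.1683, 0.2135, 0.3577], [-0.2715, 0.5593, -0.7833, 0.8308], [0.0124, -0.8117, -0.5839, 0.7071], [0.0, 0.0, 0.0, 1.0]]
```

View pics/scene0b.png

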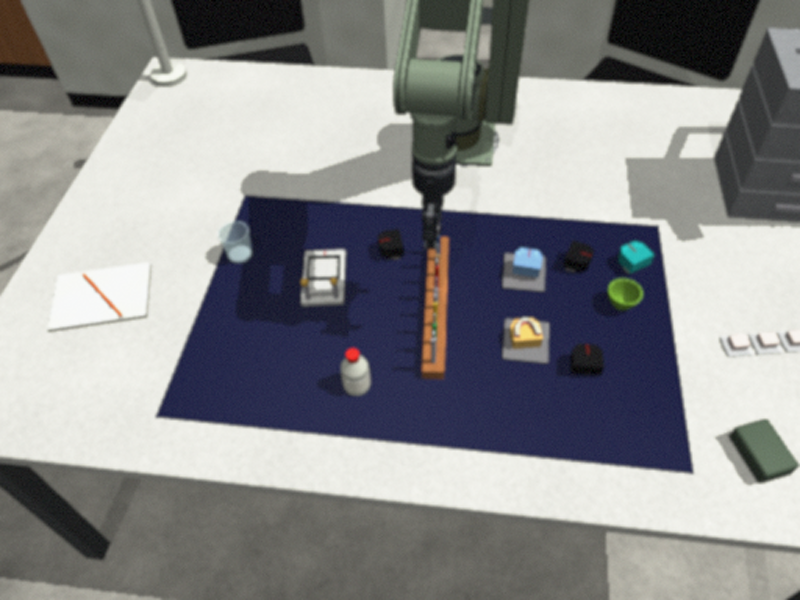

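View pics/side0.png

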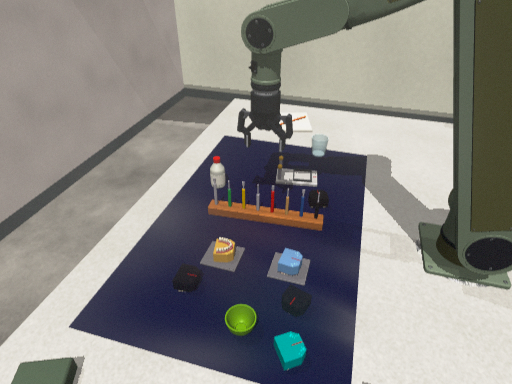

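The scene view (800-scale) shows the yellow cast at (525,333), the blue at (528,262), the articulator at (324,277) and the rack at (436,305). The side view agrees: yellow at (224,250), blue at (290,262). Next, coarse positions from the clouds.

```bash
cat > h.py <<'E'
import numpy as np, cv2
from cell import *
def cloud(p,d,i):
    v,u=np.mgrid[0:d.shape[0],0:d.shape[1]]
    P=np.stack([(u-i['cx'])/i['fx']*d,(v-i['cy'])/i['fy']*d,d],-1)
    E=np.array(i['extrinsics']); W=P@E[:3,:3].T+E[:3,3]; W[d<=0]=np.nan
    return W
def shot(n):
    i=camera_info(n);p,d=camera(n);return p,cloud(p,d,i),i
E
python3 - <<'E'
from h import *
for n in('scene','side'):
    z=np.load(n+'0.npz');p=z['p'];W=cloud(p,z['d'],camera_info(n))
    hsv=cv2.cvtColor(p,cv2.COLOR_BGR2HSV);H,S,V=[hsv[...,k].astype(int) for k in range(3)]
    X,Y,Z=np.moveaxis(W,-1,0)
    base=(Z>.012)&(Z<.2)&(X>.3)&(X<.9)&(abs(Y)<.6)
    ms={'yellow':(H>14)&(H<30)&(S>110)&(V>100)&(Y>.1),'blue':(H>98)&(H<115)&(S>80)&(V>120)&(Y>.1),'rack':(H>4)&(H<16)&(S>110)&(Z<.036)&(Y<.15)&(Y>-.05),'all_art':(Y<-.1)&(Y>-.33)&(X<.62)&(Z<.1),'tall':(Y<.1)&(Y>-.02)&(Z<.14)&(Z>.05)&(X>.4)}
    for k,m in ms.items():
        m=m&base
        if m.sum()>5:
            q=W[m];print(n,k,m.sum(),np.round(np.percentile(q,2,0),3),np.round(np.median(q,0),3),np.round(np.percentile(q,98,0),3))
E
```

```text
scene yellow 200 [0.618 0.168 0.016] [0.649 0.197 0.035] [0.66  0.227 0.041]
scene blue 190 [0.421 0.169 0.041] [0.451 0.195 0.048] [0.474 0.223 0.052]
scene rack 861 [ 0.405 -0.017  0.02 ] [0.607 0.012 0.03 ] [0.746 0.038 0.035]
scene all_art 818 [ 0.398 -0.288  0.012] [ 0.508 -0.232  0.019] [ 0.587 -0.103  0.071]
scene tall 254 [ 0.412 -0.001  0.054] [0.593 0.011 0.092] [0.728 0.022 0.128]
side yellow 266 [0.601 0.171 0.013] [0.626 0.213 0.034] [0.655 0.228 0.04 ]
side blue 463 [0.421 0.168 0.019] [0.447 0.211 0.046] [0.472 0.225 0.049]
side rack 1349 [ 0.393 -0.016  0.013] [0.556 0.019 0.03 ] [0.735 0.039 0.033]
side all_art 621 [ 0.394 -0.29   0.012] [ 0.499 -0.231  0.015] [ 0.583 -0.103  0.071]
side tall 494 [ 0.407 -0.004  0.051] [0.547 0.009 0.086] [0.725 0.022 0.127]
```

step_arm(commands=[{"dx":-1,"dy":5,"dz":2},{"dx":-1,"dy":5,"dz":2},{"dx":-1,"dy":5,"dz":0},{"dx":-1,"dy":5},{},{},{}])

```text
validation failed for argument at $.co...
```

```bash
python3 - <<'E'
from h import *
o=get_obs();print(o['time'],o['position'],o['orientation'])
p,W,i=shot('wrist');cv2.imwrite('pics/w1.png',p);np.savez('w1.npz',p=p,W=W);print(np.round(i['extrinsics'],3).tolist(),i['fx'])
E
```

```text
0.1 [5.74625334e-01 2.30106960e-05 2.55552119e-01] [-5.75060328e-04  7.07097971e-01  7.07115143e-01 -5.50332490e-04]
[[1.0, 0.001, -0.002, 0.574], [0.001, -0.948, -0.319, 0.081], [-0.002, 0.319, -0.948, 0.374], [0.0, 0.0, 0.0, 1.0]] 274.42764672600396
```

View pics/w1.png

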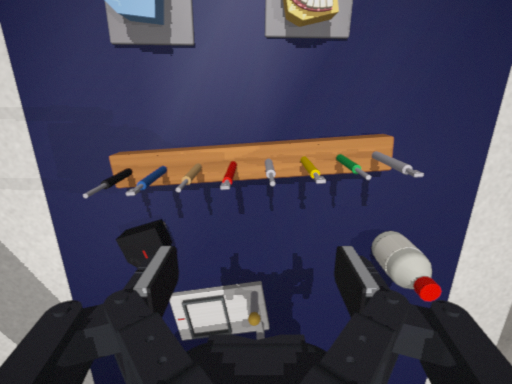

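The move was refused, presumably because of the empty rows. The picture shows the rack across the middle with the casts cut off at the top, at (150,20) and (310,20), and the articulator at (220,310). I'll retry with explicit numbers.

step_arm(commands=[{"dx":-1,"dy":5,"dz":2},{"dx":-1,"dy":5,"dz":2},{"dx":-1,"dy":5,"dz":0},{"dx":-1,"dy":2,"dz":0},{"dx":0},{"dx":0},{"dx":0}])

```text
validation failed for argument at $.co...
```

```bash
python3 - <<'E'
from h import *
o=get_obs();print(o['time'],o['position'],o['orientation'])
p,W,i=shot('wrist');cv2.imwrite('pics/w2.png',p);np.savez('w2.npz',p=p,W=W)
E
```

```text
0.15 [ 5.74662848e-01 -9.37817066e-06  2.55676371e-01] [-4.88898532e-04  7.07103632e-01  7.07109590e-01 -4.91005369e-04]
```

View pics/w2.png

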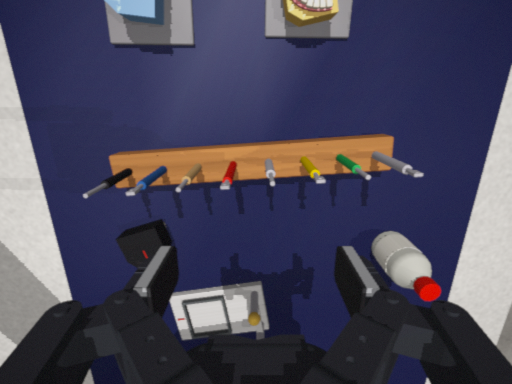

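The move was refused again, so the view is unchanged (4 pictures used). Rows probably need all six numbers.

step_arm(commands=[{"dx":-1,"dy":5,"dz":2,"wx":0,"wy":0,"wz":0},{"dx":-1,"dy":5,"dz":2,"wx":0,"wy":0,"wz":0},{"dx":-1,"dy":5,"dz":0,"wx":0,"wy":0,"wz":0},{"dx":-1,"dy":2,"dz":0,"wx":0,"wy":0,"wz":0},{"dx":0,"dy":0,"dz":0,"wx":0,"wy":0,"wz":0},{"dx":0,"dy":0,"dz":0,"wx":0,"wy":0,"wz":0}])

```text
time: 0.95
position: [0.5352, 0.1694, 0.2962]
orientation: [0.0, 0.707, 0.707, -0.0]
contact_force: [0.1, -1.1, 0.2]
opening: 0.0852
```

```bash
python3 - <<'E'
from h import *
o=get_obs();print(o['time'],o['position'],o['orientation'])
p,W,i=shot('wrist');cv2.imwrite('pics/w3.png',p);np.savez('w3.npz',p=p,W=W)
E
```

```text
0.95 [0.53518395 0.16941953 0.29619225] [ 2.17254490e-04  7.07184970e-01  7.07028517e-01 -2.19815721e-04]
```

View pics/w3.png

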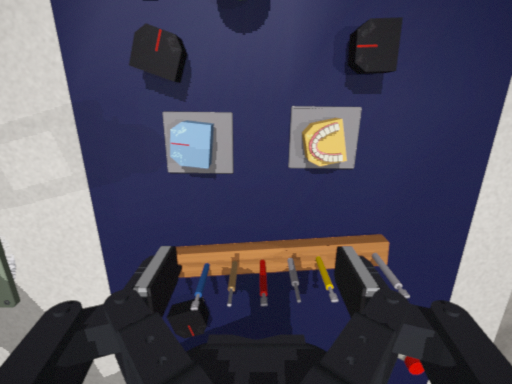

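The blue cast is at (191,144) and the yellow at (327,143), both with fronts to image left, which is world -x. The look-alikes are black. Next, fit the poses.

```bash
cat >> h.py <<'E'
def mask(p,W,kind):
    hsv=cv2.cvtColor(p,cv2.COLOR_BGR2HSV);H,S,V=[hsv[...,k].astype(int) for k in range(3)]
    if kind=='blue': return (H>95)&(H<118)&(S>60)&(V>120)
    if kind=='yellow': return (H>14)&(H<32)&(S>90)&(V>90)
def rect(q):
    r=cv2.minAreaRect((q[:,:2]*1000).astype(np.float32));
    return np.round(r[0],1),np.round(r[1],1),round(r[2],1)
def sym(q,z0=None):
    # yaw by best fit of edge lines: sides (max |y'| faces) ; scan yaw, area-of-bbox minimised
    best=None
    for a in np.arange(-25,25.1,.25):
        t=np.deg2rad(a);R=np.array([[np.cos(t),np.sin(t)],[-np.sin(t),np.cos(t)]])
        e=q[:,:2]@R.T;lo=np.percentile(e,1,0);hi=np.percentile(e,99,0);A=np.prod(hi-lo)
        if best is None or A<best[0]: best=(A,a,(R.T@((lo+hi)/2)),hi-lo)
    return dict(yaw=best[1],c=np.round(best[2]*1000,1),size=np.round(best[3]*1000,1))
E
python3 - <<'E'
from h import *
z=np.load('w3.npz');p,W=z['p'],z['W'];Z=W[...,2]
mb=mask(p,W,'blue');q=W[mb&(Z>.043)&(W[...,1]>.1)&(W[...,0]<.52)]
print('blue',len(q),np.percentile(q[:,2],[5,50,95]),rect(q),sym(q))
r=(p[...,2]>150)&(p[...,1]<110)&(Z>.04);r[:, :165]=0;r[:,215:]=0;r[:120]=0;r[170:]=0
k=W[r];print('redline',len(k),k.mean(0), np.rad2deg(np.arctan(np.polyfit(k[:,0],k[:,1],1)[0])))
X,Y=W[...,0],W[...,1]
q=W[(Z>.028)&(Z<.06)&(Y>.1)&(X>.55)&(X<.72)&(Y<.27)]
print('yel',len(q),rect(q),sym(q),np.percentile(q[:,2],[5,50,95]))
t=q[q[:,2]>.042];print('teeth',len(t),sym(t),t.mean(0))
z=np.load('w1.npz');p,W=z['p'],z['W'];Z=W[...,2];X,Y=W[...,0],W[...,1]
q=W[(Z>.008)&(Z<.024)&(Y<-.15)&(X<.62)&(X>.4)&(Y>-.33)];print('art',len(q),rect(q),sym(q))
im=p[260:350,130:300];cv2.imwrite('pics/art.png',cv2.resize(im,None,fx=4,fy=4,interpolation=cv2.INTER_CUBIC))
for q,n in ((W[(Z>.055)&(Y<-.15)&(X<.62)&(X>.4)],'balls'),):print(n,len(q),q.mean(0))
E
```

```text
blue 1531 [0.04622175 0.04744731 0.04867281] (array([446. , 194.4]), array([58.1, 51.9]), 83.9) {'yaw': np.float64(-7.5), 'c': array([446.4, 194.7]), 'size': array([50.5, 56.7])}
redline 11 [0.43093604 0.1958019  0.04790671] -7.44599948934667
yel 1590 (array([629.3, 194.4]), array([52.3, 58.3]), 11.4) {'yaw': np.float64(10.5), 'c': array([629.1, 194.8]), 'size': array([51.3, 56.9])} [0.03506004 0.03694087 0.04776677]
teeth 400 {'yaw': np.float64(12.25), 'c': array([627.9, 194.2]), 'size': array([37. , 48.9])} [0.62798643 0.19517269 0.0466885 ]
art 3835 (array([ 514.2, -247.5]), array([150.1,  90.9]), 9.2) {'yaw': np.float64(8.25), 'c': array([ 514.7, -246.4]), 'size': array([146.2,  87.1])}
balls 150 [ 0.57066281 -0.20497362  0.0679336 ]
```

step_arm(commands=[{"dx":0,"dy":-5,"dz":0,"wx":0,"wy":0,"wz":0},{"dx":0,"dy":-6,"dz":0,"wx":0,"wy":0,"wz":0},{"dx":0,"dy":-6,"dz":0,"wx":0,"wy":0,"wz":0},{"dx":0,"dy":-6,"dz":0,"wx":0,"wy":0,"wz":0},{"dx":-1,"dy":-6,"dz":0,"wx":0,"wy":0,"wz":0},{"dx":-1,"dy":-6,"dz":0,"wx":0,"wy":0,"wz":0},{"dx":0,"dy":-6,"dz":0,"wx":0,"wy":0,"wz":0},{"dx":0,"dy":-5,"dz":0,"wx":0,"wy":0,"wz":0},{"dx":0,"dy":0,"dz":0,"wx":0,"wy":0,"wz":0},{"dx":0,"dy":0,"dz":0,"wx":0,"wy":0,"wz":0}])

```text
time: 2.25
position: [0.5145, -0.2903, 0.296]
orientation: [-0.001, 0.708, 0.707, 0.0]
contact_force: [0.5, 0.7, 0.7]
opening: 0.0853
```

```bash
python3 - <<'E'
from h import *
o=get_obs();print(o['time'],o['position'],o['orientation'],np.round(o['joint_pos'],2))
p,W,i=shot('wrist');np.savez('w4.npz',p=p,W=W);cv2.imwrite('pics/w4.png',p)
X,Y,Z=np.moveaxis(W,-1,0)
roi=(X>.38)&(X<.65)&(Y<-.15)&(Y>-.35)
q=W[roi&(Z>.008)&(Z<.026)];print('art',len(q),rect(q),sym(q))
q=W[roi&(Z>.016)&(Z<.024)&(p.max(-1)<110)];print('rim',len(q),rect(q),sym(q),np.median(q[:,2]))
q=W[roi&(Z>.055)&(Z<.08)];l,b,c=cv2.kmeans(q[:,:2].astype(np.float32),2,None,(3,50,1e-6),5,0);print('balls',c, q[:,2].max())
E
```

```text
2.25 [ 0.51449661 -0.29030675  0.29603684] [-5.14839412e-04  7.07669808e-01  7.06543096e-01  1.76313556e-04] [-0.53  0.32  1.46  0.    1.36 -0.53]
art 6069 (array([ 513.8, -248.4]), array([150.4,  90. ]), 9.2) {'yaw': np.float64(9.75), 'c': array([ 513.6, -248.1]), 'size': array([145.6,  87.7])}
rim 276 (array([ 516.4, -248.5]), array([110.2,  70.8]), 9.0) {'yaw': np.float64(9.0), 'c': array([ 515.9, -248.5]), 'size': array([108.9,  70.4])} 0.02036682466803333
balls [[ 0.56936467 -0.20897281]
 [ 0.5788329  -0.26728556]] 0.07456412173696902
```

View pics/w4.png

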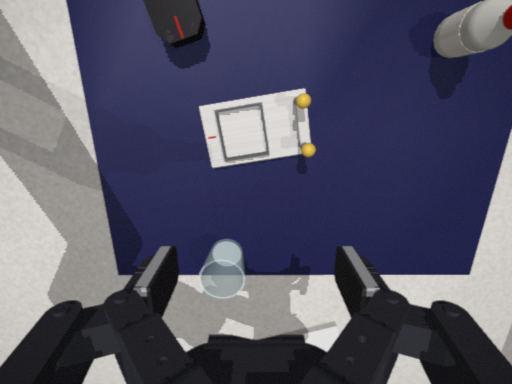

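The pocket rim is clear, with corners near (217,107), (263,103), (269,157) and (222,162). The red mark is at image left (212,137) and the balls at (303,101) and (308,150). Next, refit the rim alone.

```bash
python3 - <<'E'
from h import *
z=np.load('w4.npz');p,W=z['p'],z['W'];X,Y,Z=np.moveaxis(W,-1,0)
m=np.zeros(Z.shape,bool);m[98:168,208:280]=1
t=np.deg2rad(9.2);c=np.array([.5138,-.2484])
L=np.stack([(X-c[0])*np.cos(t)+(Y-c[1])*np.sin(t),-(X-c[0])*np.sin(t)+(Y-c[1])*np.cos(t)],-1)
q=W[m&(Z>.0155)&(Z<.024)&(L[...,0]<.035)&(p.max(-1)<150)]
print('rim',len(q),rect(q),sym(q))
q=W[m&(Z>.010)&(Z<.0145)&(abs(L[...,0]+.015)<.02)&(abs(L[...,1])<.02)];print('floor z',np.median(q[:,2]))
b=np.array([[.56936,-.20897],[.57883,-.26729]]);d=b[0]-b[1];print('ball axis yaw',np.rad2deg(np.arctan2(-d[0],d[1])),'dist',np.linalg.norm(d),'pocket from balls',b.mean(0)-.082*np.array([np.cos(t),np.sin(t)]))
E
```

```text
rim 500 (array([ 493.7, -251.9]), array([65.8, 72.9]), 9.3) {'yaw': np.float64(9.0), 'c': array([ 493.6, -251.9]), 'size': array([65.4, 72.2])}
floor z 0.01244598493664803
ball axis yaw 9.223185976561574 dist 0.05908386666425958 pocket from balls [ 0.49314983 -0.25124026]
```

step_arm(commands=[{"dx":1.3,"dy":5.4,"dz":0,"wx":0,"wy":0,"wz":-8.8},{"dx":1.3,"dy":5.4,"dz":0,"wx":0,"wy":0,"wz":-8.8},{"dx":1.3,"dy":5.4,"dz":0,"wx":0,"wy":0,"wz":-8.8},{"dx":1.3,"dy":5.4,"dz":0,"wx":0,"wy":0,"wz":-8.8},{"dx":1.3,"dy":5.4,"dz":0,"wx":0,"wy":0,"wz":-8.8},{"dx":1.3,"dy":5.4,"dz":0,"wx":0,"wy":0,"wz":-8.8},{"dx":1.3,"dy":5.4,"dz":0,"wx":0,"wy":0,"wz":-8.8},{"dx":1.3,"dy":5.4,"dz":0,"wx":0,"wy":0,"wz":-8.8},{"dx":1.4,"dy":5.4,"dz":0,"wx":0,"wy":0,"wz":-8.6},{"dx":0,"dy":0,"dz":0,"wx":0,"wy":0,"wz":0}])

```text
time: 3.55
position: [0.6323, 0.2011, 0.2957]
orientation: [-0.0, 0.995, 0.099, -0.0]
contact_force: [0.6, -2.2, -1.0]
opening: 0.0853
```

```bash
cat >> h.py <<'E'
from scipy.spatial.transform import Rotation as Rn
def pose():
    o=get_obs();q=o['orientation'];R=Rn.from_quat([q[1],q[2],q[3],q[0]]).as_matrix()
    return o,np.array(o['position']),R
def say(o,P,R):
    print('t',round(o['time'],2),'P',np.round(P*1000,1),'tool x yaw',round(np.degrees(np.arctan2(R[1,0],R[0,0])),2),'z',np.round(R[:,2],3),'open',round(o['opening']*1000,1),'F',np.round(o['contact_force'],1),'q',np.round(o['joint_pos'],2))
E
python3 - <<'E'
from h import *
import cell;print([n for n in dir(cell) if not n.startswith('_')], getattr(cell,'tip_extent',None))
o,P,R=pose();say(o,P,R)
p,W,i=shot('wrist');np.savez('w5.npz',p=p,W=W);X,Y,Z=np.moveaxis(W,-1,0)
T=(W-P)@R
m=(Z>.15);q=T[m];print('gripper tool z max',np.percentile(q[:,2],[90,98,99.5,100])*1000)
for s in(-1,1):
    k=q[(q[:,1]*s>.02)&(q[:,2]>-.01)];print(s,len(k),np.percentile(k,[1,99],0).round(4).tolist())
m2=(Z>.028)&(Z<.06)&(Y>.1)&(X>.55)&(X<.72)&(Y<.27);q=W[m2];print('yel',len(q),rect(q),sym(q))
E
```

```text
['Unreachable', 'camera', 'camera_info', 'get_obs', 'job_done', 'tip_extent'] 0.025
t 3.55 P [632.3 201.1 295.7] tool x yaw 11.38 z [-0.     0.001 -1.   ] open 85.3 F [ 0.6 -2.2 -1. ] q [0.29 0.44 1.27 0.   1.43 1.66]
gripper tool z max [-21.07464765   0.89060709   7.0484568   11.81932647]
-1 962 [[-0.012, -0.0551, -0.0099], [0.0102, -0.0414, 0.0106]]
1 960 [[-0.0119, 0.0432, -0.0098], [0.0102, 0.0568, 0.0106]]
yel 1480 (array([628.9, 193.6]), array([52.5, 57.6]), 11.7) {'yaw': np.float64(10.75), 'c': array([629.1, 193.4]), 'size': array([51.8, 55.8])}
```

step_arm(commands=[{"dx":0,"dy":0,"dz":-4,"wx":0,"wy":0,"wz":0},{"dx":0,"dy":0,"dz":-4,"wx":0,"wy":0,"wz":0},{"dx":0,"dy":0,"dz":-4,"wx":0,"wy":0,"wz":0},{"dx":0,"dy":0,"dz":-4,"wx":0,"wy":0,"wz":0},{"dx":0,"dy":0,"dz":0,"wx":0,"wy":0,"wz":0},{"dx":0,"dy":0,"dz":0,"wx":0,"wy":0,"wz":0}])

```text
time: 4.35
position: [0.6338, 0.1958, 0.1384]
orientation: [-0.0, 0.995, 0.096, 0.001]
contact_force: [-0.6, 1.2, 0.7]
opening: 0.0856
```

```bash
python3 - <<'E'
from h import *
o,P,R=pose();say(o,P,R);print(np.round(o['dq'],3))
p,W,i=shot('wrist');X,Y,Z=np.moveaxis(W,-1,0)
m2=(Z>.028)&(Z<.06)&(Y>.1)&(X>.55)&(X<.72)&(Y<.27);q=W[m2];print('yel',len(q),rect(q),sym(q))
E
```

```text
t 4.35 P [633.8 195.8 138.4] tool x yaw 11.0 z [ 0.003  0.001 -1.   ] open 85.6 F [-0.6  1.2  0.7] q [ 0.28  0.54  1.51 -0.    1.09  1.66]
[ 0.005 -0.013 -0.024  0.001 -0.002  0.002]
yel 3811 (array([628.9, 193.5]), array([53.2, 58.3]), 11.6) {'yaw': np.float64(11.75), 'c': array([629.4, 193.6]), 'size': array([51.4, 56.6])}
```

step_arm(commands=[{"dx":-0.1,"dy":-0.1,"dz":-3,"wx":0,"wy":0,"wz":0.5},{"dx":0,"dy":0,"dz":-3,"wx":0,"wy":0,"wz":0},{"dx":0,"dy":0,"dz":-2,"wx":0,"wy":0,"wz":0},{"dx":0,"dy":0,"dz":-1.2,"wx":0,"wy":0,"wz":0},{"dx":0,"dy":0,"dz":-1,"wx":0,"wy":0,"wz":0},{"dx":0,"dy":0,"dz":0,"wx":0,"wy":0,"wz":0},{"dx":0,"dy":0,"dz":0,"wx":0,"wy":0,"wz":0}])

```text
time: 5.28
position: [0.6326, 0.1952, 0.0352]
orientation: [-0.0, 0.995, 0.1, 0.001]
contact_force: [0.9, -0.4, -0.6]
opening: 0.0856
```

step_arm(commands=[{"dx":0,"dy":0,"dz":0,"wx":0,"wy":0,"wz":0},{"dx":0,"dy":0,"dz":0,"wx":0,"wy":0,"wz":0},{"dx":0,"dy":0,"dz":0,"wx":0,"wy":0,"wz":0},{"dx":0,"dy":0,"dz":0,"wx":0,"wy":0,"wz":0},{"dx":0,"dy":0,"dz":0,"wx":0,"wy":0,"wz":0},{"dx":0,"dy":0,"dz":0,"wx":0,"wy":0,"wz":0}], gripper=4)

```text
time: 6.02
position: [0.6326, 0.1952, 0.0352]
orientation: [-0.0, 0.995, 0.1, 0.001]
contact_force: [-1.0, 0.8, 5.4]
opening: 0.0569
```

step_arm(commands=[{"dx":0,"dy":0,"dz":1,"wx":0,"wy":0,"wz":0},{"dx":0,"dy":0,"dz":2,"wx":0,"wy":0,"wz":0},{"dx":0,"dy":0,"dz":4,"wx":0,"wy":0,"wz":0},{"dx":0,"dy":0,"dz":5,"wx":0,"wy":0,"wz":0},{"dx":0,"dy":0,"dz":5,"wx":0,"wy":0,"wz":0},{"dx":0,"dy":0,"dz":4,"wx":0,"wy":0,"wz":0},{"dx":0,"dy":0,"dz":0,"wx":0,"wy":0,"wz":0},{"dx":0,"dy":0,"dz":0,"wx":0,"wy":0,"wz":0}])

```text
time: 7.02
position: [0.6311, 0.1947, 0.2428]
orientation: [0.0, 0.995, 0.1, -0.001]
contact_force: [0.5, -0.7, -2.3]
opening: 0.0565
```

```bash
cat >> h.py <<'E'
def held(tag,zc):
    o,P,R=pose();say(o,P,R);p,W,i=shot('wrist');np.savez(tag+'.npz',p=p,W=W);cv2.imwrite(f'pics/{tag}.png',p)
    T=(W-P)@R; return p,W,T
E
python3 - <<'E'
from h import *
p,W,T=held('w6',0)
Z=W[...,2]
m=(Z>.12)&(abs(T[...,1])<.06)&(abs(T[...,0])<.06)&(T[...,2]>-.02)&(T[...,2]<.06)
y=mask(p,W,'yellow')&m;q=T[y]*1000;print('yellow',len(q),np.percentile(q,[1,50,99],0).round(1).tolist())
g=T[m&~y]*1000
for s in(-1,1):
    k=g[(g[:,1]*s>29)];print('finger',s,len(k),np.percentile(k,[1,99,99.8],0).round(1).tolist())
E
```

```text
t 7.03 P [631.1 194.7 242.8] tool x yaw 11.5 z [-0.003 -0.001 -1.   ] open 56.5 F [ 0.5 -0.7 -2.3] q [ 0.28  0.46  1.37 -0.    1.31  1.65]
yellow 7975 [[-27.4, -27.7, -2.6], [16.3, 0.6, -0.9], [22.9, 29.0, 27.3]]
finger -1 739 [[-1.5, -40.9, -19.7], [10.6, -29.1, 13.5], [10.9, -29.0, 15.6]]
finger 1 1301 [[-11.5, 29.1, -19.5], [22.5, 42.7, 14.9], [22.7, 42.9, 24.5]]
```

View pics/w6.png

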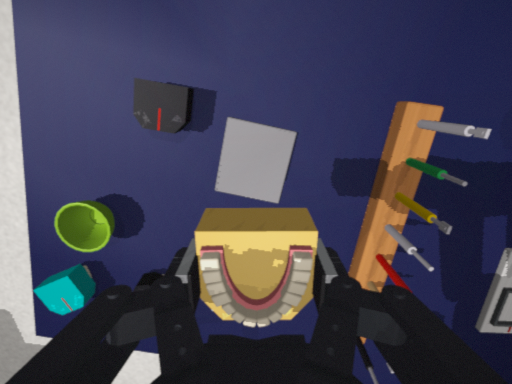

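The cast is held squarely: it is at (255,265), its front points towards the robot, and the empty pad shows at (255,160). The fingertips are about 14 mm above its underside, so they clear the rim. Carry it over.

step_arm(commands=[{"dx":-1,"dy":-3,"dz":0,"wx":0,"wy":0,"wz":-2.3},{"dx":-1.5,"dy":-5,"dz":0,"wx":0,"wy":0,"wz":0},{"dx":-1.5,"dy":-5,"dz":0,"wx":0,"wy":0,"wz":0},{"dx":-1.5,"dy":-5,"dz":0,"wx":0,"wy":0,"wz":0},{"dx":-1.5,"dy":-5,"dz":0,"wx":0,"wy":0,"wz":0},{"dx":-1.5,"dy":-5,"dz":0,"wx":0,"wy":0,"wz":0},{"dx":-1.5,"dy":-5,"dz":0,"wx":0,"wy":0,"wz":0},{"dx":-1.5,"dy":-5,"dz":0,"wx":0,"wy":0,"wz":0},{"dx":-1.5,"dy":-4,"dz":0,"wx":0,"wy":0,"wz":0},{"dx":-0.4,"dy":-2.6,"dz":0,"wx":0,"wy":0,"wz":0}])

```text
time: 8.32
position: [0.4961, -0.2524, 0.2422]
orientation: [-0.001, 0.997, 0.079, -0.002]
contact_force: [1.1, 0.4, -1.3]
opening: 0.0566
```

step_arm(commands=[{"dx":0,"dy":0,"dz":0,"wx":0,"wy":0,"wz":0},{"dx":0,"dy":0,"dz":0,"wx":0,"wy":0,"wz":0},{"dx":0,"dy":0,"dz":0,"wx":0,"wy":0,"wz":0}])

```text
time: 8.7
position: [0.4981, -0.2499, 0.2438]
orientation: [-0.0, 0.997, 0.081, -0.0]
contact_force: [-0.6, -0.6, -1.0]
opening: 0.0568
```

```bash
python3 - <<'E'
from h import *
p,W,T=held('w7',0)
X,Y,Z=np.moveaxis(W,-1,0)
t=np.deg2rad(9.2);c=np.array([.4937,-.2518])
L=np.stack([(X-c[0])*np.cos(t)+(Y-c[1])*np.sin(t),-(X-c[0])*np.sin(t)+(Y-c[1])*np.cos(t)],-1)
near=(abs(L[...,0])<.045)&(abs(L[...,1])<.045)
q=W[near&(Z>.0155)&(Z<.024)&(p.max(-1)<150)];print('rim',len(q),rect(q),sym(q))
m=(Z>.12)&mask(p,W,'yellow')&(abs(T[...,1])<.05);q=T[m]*1000;print('held',np.percentile(q,[1,50,99],0).round(1).tolist())
k=q[q[:,2]>2];print('rear face x',np.median(k[:,0]),'y ext',np.percentile(k[:,1],[0,1,99,100]),'z max',k[:,2].max())
E
```

```text
t 8.7 P [ 498.1 -249.9  243.8] tool x yaw 9.27 z [-0.001  0.001 -1.   ] open 56.8 F [-0.6 -0.6 -1. ] q [-0.49  0.3   1.62  0.    1.22  0.92]
rim 753 (array([ 493.8, -252.5]), array([67.5, 72.8]), 9.1) {'yaw': np.float64(9.25), 'c': array([ 493.8, -252.5]), 'size': array([67.1, 72.4])}
held [[-27.4, -27.6, -2.7], [16.2, 0.7, -1.0], [22.9, 29.1, 26.4]]
rear face x 22.38911868576433 y ext [-32.7735063  -27.9968152   28.93897894  32.97551279] z max 28.646843347861818
```

step_arm(commands=[{"dx":-0.1,"dy":-0.15,"dz":-4,"wx":0,"wy":0,"wz":0},{"dx":0,"dy":0,"dz":-5,"wx":0,"wy":0,"wz":0},{"dx":0,"dy":0,"dz":-4,"wx":0,"wy":0,"wz":0},{"dx":0,"dy":0,"dz":-3,"wx":0,"wy":0,"wz":0},{"dx":0,"dy":0,"dz":-1.5,"wx":0,"wy":0,"wz":0},{"dx":0,"dy":0,"dz":0,"wx":0,"wy":0,"wz":0},{"dx":0,"dy":0,"dz":0,"wx":0,"wy":0,"wz":0}])

```text
time: 9.62
position: [0.498, -0.2528, 0.0706]
orientation: [0.001, 0.997, 0.08, 0.001]
contact_force: [0.1, 1.2, -2.0]
opening: 0.0567
```

```bash
python3 - <<'E'
from h import *
p,W,T=held('w8',0)
E
```

```text
t 9.62 P [ 498.  -252.8   70.6] tool x yaw 9.22 z [ 0.002 -0.001 -1.   ] open 56.7 F [ 0.1  1.2 -2. ] q [-0.49  0.47  1.85 -0.    0.82  0.92]
```

step_arm(commands=[{"dx":-0.05,"dy":0.1,"dz":-1,"wx":0,"wy":0,"wz":0},{"dx":0,"dy":0,"dz":-0.8,"wx":0,"wy":0,"wz":0},{"dx":0,"dy":0,"dz":-0.5,"wx":0,"wy":0,"wz":0},{"dx":0,"dy":0,"dz":-0.3,"wx":0,"wy":0,"wz":0},{"dx":0,"dy":0,"dz":-0.2,"wx":0,"wy":0,"wz":0},{"dx":0,"dy":0,"dz":0,"wx":0,"wy":0,"wz":0},{"dx":0,"dy":0,"dz":0,"wx":0,"wy":0,"wz":0}])

```text
time: 10.55
position: [0.4966, -0.2516, 0.0414]
orientation: [0.0, 0.997, 0.08, 0.0]
contact_force: [0.5, 1.2, -1.3]
opening: 0.0572
```

step_arm(commands=[{"dx":0,"dy":0,"dz":0,"wx":0,"wy":0,"wz":0},{"dx":0,"dy":0,"dz":0,"wx":0,"wy":0,"wz":0},{"dx":0,"dy":0,"dz":0,"wx":0,"wy":0,"wz":0},{"dx":0,"dy":0,"dz":0,"wx":0,"wy":0,"wz":0},{"dx":0,"dy":0,"dz":0,"wx":0,"wy":0,"wz":0}], gripper=8.5)

```text
time: 11.18
position: [0.4965, -0.2515, 0.0414]
orientation: [0.0, 0.997, 0.08, 0.0]
contact_force: [0.0, -0.6, 0.7]
opening: 0.0846
```

step_arm(commands=[{"dx":0,"dy":0,"dz":1,"wx":0,"wy":0,"wz":0},{"dx":0,"dy":0,"dz":3,"wx":0,"wy":0,"wz":0},{"dx":0,"dy":0,"dz":5,"wx":0,"wy":0,"wz":0},{"dx":0,"dy":0,"dz":6,"wx":0,"wy":0,"wz":0},{"dx":0,"dy":0,"dz":6,"wx":0,"wy":0,"wz":0},{"dx":0,"dy":0,"dz":0,"wx":0,"wy":0,"wz":0},{"dx":0,"dy":0,"dz":0,"wx":0,"wy":0,"wz":0},{"dx":0,"dy":0,"dz":0,"wx":0,"wy":0,"wz":0}])

```text
time: 12.18
position: [0.4956, -0.251, 0.2496]
orientation: [-0.001, 0.997, 0.08, -0.002]
contact_force: [0.5, 0.2, -0.3]
opening: 0.0849
```

```bash
python3 - <<'E'
from h import *
p,W,T=held('w9',0)
X,Y,Z=np.moveaxis(W,-1,0)
near=(X>.43)&(X<.56)&(Y<-.19)&(Y>-.31)
q=W[near&(Z>.034)&(Z<.065)&(X<.54)];print('yel',len(q),rect(q),sym(q))
q=W[near&(Z>.048)&(Z<.065)&(X<.54)];print('teeth',sym(q))
for pc in(50,90,98):print(np.percentile(q[:,2],pc))
q=W[near&(Z>.034)&(Z<.046)&(X<.54)];print('base top z',np.median(q[:,2]))
q=W[near&(Z>.0155)&(Z<.024)&(p.max(-1)<150)&(X<.54)];print('rim',len(q),rect(q),sym(q))
E
```

```text
t 12.18 P [ 495.6 -251.   249.6] tool x yaw 9.2 z [-0.003  0.002 -1.   ] open 84.9 F [ 0.5  0.2 -0.3] q [-0.49  0.3   1.62 -0.    1.23  0.92]
yel 1926 (array([ 493.2, -253.2]), array([52.9, 57.9]), 9.9) {'yaw': np.float64(9.5), 'c': array([ 493.9, -253.2]), 'size': array([50.8, 56.7])}
teeth {'yaw': np.float64(10.0), 'c': array([ 492.8, -253.4]), 'size': array([36.9, 48.3])}
0.05318234179207926
0.054157731761688234
0.054688958770305544
base top z 0.04251272559418118
rim 615 (array([ 494.1, -252.5]), array([66.8, 72.9]), 9.1) {'yaw': np.float64(9.25), 'c': array([ 494.1, -252.4]), 'size': array([66.5, 72.4])}
```

View pics/w9.png

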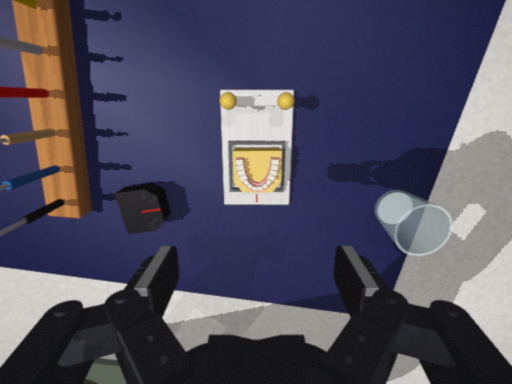

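The lower cast is seated inside the rim, at (258,170) in the view. Its front is towards the red mark, away from the balls, and it measures (493.3, -253.2) mm with yaw about 9.6°. Now the blue cast.

step_arm(commands=[{"dx":-0.5,"dy":3,"dz":0,"wx":0,"wy":0,"wz":-2},{"dx":-0.5,"dy":5,"dz":0,"wx":0,"wy":0,"wz":-2},{"dx":-0.5,"dy":5,"dz":0,"wx":0,"wy":0,"wz":-2},{"dx":-0.5,"dy":5,"dz":0,"wx":0,"wy":0,"wz":-2},{"dx":-0.5,"dy":5,"dz":0,"wx":0,"wy":0,"wz":-2},{"dx":-0.5,"dy":5,"dz":0,"wx":0,"wy":0,"wz":-2},{"dx":-0.5,"dy":5,"dz":0,"wx":0,"wy":0,"wz":-2},{"dx":-0.5,"dy":5,"dz":0,"wx":0,"wy":0,"wz":-1.9},{"dx":-0.5,"dy":4,"dz":0,"wx":0,"wy":0,"wz":0},{"dx":0,"dy":2.5,"dz":0,"wx":0,"wy":0,"wz":0}])

```text
time: 13.48
position: [0.4506, 0.1952, 0.2501]
orientation: [0.001, 0.998, -0.057, -0.001]
contact_force: [0.6, -1.1, -1.0]
opening: 0.0851
```

step_arm(commands=[{"dx":0,"dy":0,"dz":-3,"wx":0,"wy":0,"wz":0},{"dx":0,"dy":0,"dz":-4,"wx":0,"wy":0,"wz":0},{"dx":0,"dy":0,"dz":-3,"wx":0,"wy":0,"wz":0},{"dx":0,"dy":0,"dz":0,"wx":0,"wy":0,"wz":0},{"dx":0,"dy":0,"dz":0,"wx":0,"wy":0,"wz":0},{"dx":0,"dy":0,"dz":0,"wx":0,"wy":0,"wz":0}])

```text
time: 14.22
position: [0.4523, 0.1938, 0.1526]
orientation: [-0.0, 0.998, -0.058, 0.001]
contact_force: [0.1, 0.1, 0.1]
opening: 0.0853
```

```bash
python3 - <<'E'
from h import *
p,W,T=held('w10',0)
X,Y,Z=np.moveaxis(W,-1,0)
q=W[(X>.38)&(X<.52)&(Y>.13)&(Y<.26)&(Z>.043)&(Z<.055)];print('blue',len(q),rect(q),sym(q),np.median(q[:,2]))
E
```

```text
t 14.22 P [452.3 193.8 152.6] tool x yaw -6.7 z [ 0.002  0.001 -1.   ] open 85.3 F [0.1 0.1 0.1] q [ 0.38  0.28  1.9  -0.    0.95  2.07]
blue 3615 (array([445.4, 193.8]), array([58.2, 52.7]), 83.6) {'yaw': np.float64(-6.25), 'c': array([445.9, 193.7]), 'size': array([51.1, 56.5])} 0.04748108807639609
```

step_arm(commands=[{"dx":-0.25,"dy":0,"dz":-3,"wx":0,"wy":0,"wz":0.2},{"dx":0,"dy":0,"dz":-3.5,"wx":0,"wy":0,"wz":0},{"dx":0,"dy":0,"dz":-3,"wx":0,"wy":0,"wz":0},{"dx":0,"dy":0,"dz":-1.4,"wx":0,"wy":0,"wz":0},{"dx":0,"dy":0,"dz":-0.7,"wx":0,"wy":0,"wz":0},{"dx":0,"dy":0,"dz":0,"wx":0,"wy":0,"wz":0},{"dx":0,"dy":0,"dz":0,"wx":0,"wy":0,"wz":0}])

```text
time: 15.15
position: [0.4497, 0.1938, 0.0362]
orientation: [-0.0, 0.998, -0.057, 0.001]
contact_force: [0.1, -0.1, -0.2]
opening: 0.085
```

step_arm(commands=[{"dx":0,"dy":0,"dz":0,"wx":0,"wy":0,"wz":0},{"dx":0,"dy":0,"dz":0,"wx":0,"wy":0,"wz":0},{"dx":0,"dy":0,"dz":0,"wx":0,"wy":0,"wz":0},{"dx":0,"dy":0,"dz":0,"wx":0,"wy":0,"wz":0},{"dx":0,"dy":0,"dz":0,"wx":0,"wy":0,"wz":0},{"dx":0,"dy":0,"dz":0,"wx":0,"wy":0,"wz":0}], gripper=4)

```text
time: 15.9
position: [0.4495, 0.1938, 0.0362]
orientation: [-0.0, 0.998, -0.057, 0.001]
contact_force: [-0.8, -0.3, 5.9]
opening: 0.0573
```

step_arm(commands=[{"dx":0,"dy":0,"dz":1,"wx":0,"wy":0,"wz":0},{"dx":0,"dy":0,"dz":2,"wx":0,"wy":0,"wz":0},{"dx":0,"dy":0,"dz":4,"wx":0,"wy":0,"wz":0},{"dx":0,"dy":0,"dz":5,"wx":0,"wy":0,"wz":0},{"dx":0,"dy":0,"dz":5,"wx":0,"wy":0,"wz":0},{"dx":0,"dy":0,"dz":4,"wx":0,"wy":0,"wz":0},{"dx":0,"dy":0,"dz":0,"wx":0,"wy":0,"wz":0},{"dx":0,"dy":0,"dz":0,"wx":0,"wy":0,"wz":0}])

```text
time: 16.9
position: [0.4481, 0.1931, 0.2445]
orientation: [0.0, 0.998, -0.057, -0.001]
contact_force: [0.4, -0.2, -3.2]
opening: 0.057
```

```bash
cat >> h.py <<'E'
def bluecheck(p,W,T):
    Z=W[...,2];m=(abs(T[...,1])<.034)&(abs(T[...,0])<.05)&(T[...,2]>-.02)&(T[...,2]<.05)&mask(p,W,'blue')
    q=T[m]*1000;print('held',len(q),np.percentile(q,[1,50,99],0).round(1).tolist())
    top=q[q[:,2]<-8];print('top',len(top),'z',np.median(top[:,2]),'x',np.percentile(top[:,0],[0,50,100]),'y',np.percentile(top[:,1],[1,99]))
    k=q[(q[:,2]>-5)&(q[:,2]<12)&(q[:,0]>15)]
    print('rear x',np.median(k[:,0]),'y',np.percentile(k[:,1],[1,99]),'yaw fit',np.degrees(np.polyfit(k[:,1],k[:,0],1)[0]),'tilt',np.degrees(np.polyfit(k[:,2],k[:,0],1)[0]),'zmax',q[:,2].max())
E
python3 - <<'E'
from h import *
p,W,T=held('w11',0);bluecheck(p,W,T)
print('same for yellow w6 rear fit')
E
```

```text
t 16.9 P [448.1 193.1 244.5] tool x yaw -6.5 z [-0.002 -0.001 -1.   ] open 57.0 F [ 0.4 -0.2 -3.2] q [ 0.38  0.19  1.77 -0.    1.18  2.07]
held 10714 [[-28.7, -26.9, -12.6], [0.4, 1.0, -11.3], [21.7, 29.1, -10.1]]
top 10701 z -11.329058888571176 x [-31.07098496   0.40991899  22.87033292] y [-26.82381386  29.09226117]
  return _methods._mean(a, axis=axis, dtype=dtype,
  ret = ret.dtype.type(ret / rcount)
Traceback (most recent call last):
  File "h.py", line 39, in bluecheck
    print('rear x',np.median(k[:,0]),'y',np.percentile(k[:,1],[1,99]),'yaw fit',np.degrees(np.polyfit(k[:,1],k[:,0],1)[0]),'tilt',np.degrees(np.polyfit(k[:,2],k[:,0],1)[0]),'zmax',q[:,2].max())
                                         ~~~~~~~~~~~~~^^^^^^^^^^^^^^^
IndexError: index -1 is out of bounds for axis 0 with size 0
```

View pics/w11.png

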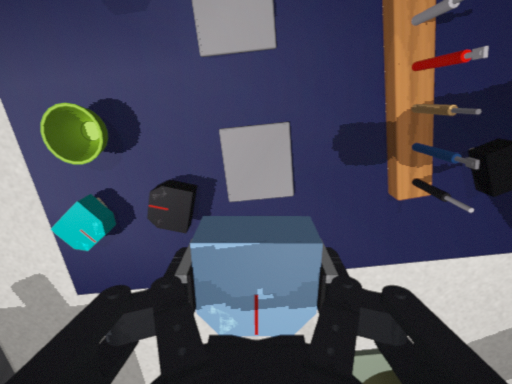

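The blue cast is held level at (256,275), with its red line towards the robot. Carry it over the rack at this height, where its teeth are about 214 mm up.

step_arm(commands=[{"dx":0.5,"dy":-3,"dz":0,"wx":0,"wy":0,"wz":2},{"dx":0.5,"dy":-5,"dz":0,"wx":0,"wy":0,"wz":2},{"dx":0.5,"dy":-5,"dz":0,"wx":0,"wy":0,"wz":2},{"dx":0.5,"dy":-5,"dz":0,"wx":0,"wy":0,"wz":2},{"dx":0.5,"dy":-5,"dz":0,"wx":0,"wy":0,"wz":2},{"dx":0.5,"dy":-5,"dz":0,"wx":0,"wy":0,"wz":2},{"dx":0.5,"dy":-5,"dz":0,"wx":0,"wy":0,"wz":2},{"dx":0.5,"dy":-5,"dz":0,"wx":0,"wy":0,"wz":1.9},{"dx":0.5,"dy":-4,"dz":0,"wx":0,"wy":0,"wz":0},{"dx":0.3,"dy":-2.5,"dz":0,"wx":0,"wy":0,"wz":0}])

```text
time: 18.2
position: [0.4962, -0.2531, 0.243]
orientation: [-0.001, 0.997, 0.081, -0.002]
contact_force: [0.4, -0.1, -1.7]
opening: 0.0571
```

step_arm(commands=[{"dx":0,"dy":0,"dz":-3,"wx":0,"wy":0,"wz":0},{"dx":0,"dy":0,"dz":-4,"wx":0,"wy":0,"wz":0},{"dx":0,"dy":0,"dz":-3,"wx":0,"wy":0,"wz":0},{"dx":0,"dy":0,"dz":-1,"wx":0,"wy":0,"wz":0},{"dx":0,"dy":0,"dz":0,"wx":0,"wy":0,"wz":0},{"dx":0,"dy":0,"dz":0,"wx":0,"wy":0,"wz":0},{"dx":0,"dy":0,"dz":0,"wx":0,"wy":0,"wz":0}])

```text
time: 19.08
position: [0.4976, -0.2518, 0.1365]
orientation: [0.001, 0.997, 0.082, 0.001]
contact_force: [0.6, -0.9, -0.8]
opening: 0.0569
```

```bash
python3 - <<'E'
from h import *
p,W,T=held('w12',0)
X,Y,Z=np.moveaxis(W,-1,0)
near=(X>.44)&(X<.54)&(Y<-.19)&(Y>-.31)
q=W[near&(Z>.15-.02)&(Z<.16)&mask(p,W,'blue')];print('blue top',len(q),rect(q),sym(q),np.median(q[:,2]))
r=(p[...,2]>130)&(p[...,1]<100)&(p[...,0]<120)&near&(Z>.1)&(Z<.17);k=W[r]
print('red',len(k),k.mean(0) if len(k) else 0,np.degrees(np.arctan(np.polyfit(k[:,0],k[:,1],1)[0])) if len(k)>5 else 0)
E
```

```text
t 19.07 P [ 497.6 -251.8  136.5] tool x yaw 9.4 z [ 0.002 -0.001 -1.   ] open 56.9 F [ 0.6 -0.9 -0.8] q [-0.49  0.39  1.78 -0.    0.97  0.92]
blue top 10852 (array([ 493.2, -250.9]), array([53.2, 63. ]), 9.2) {'yaw': np.float64(10.5), 'c': array([ 494.2, -253.2]), 'size': array([50.7, 56.2])} 0.1478161689469409
red 47 [ 0.47466027 -0.25630642  0.14809547] 8.69531235284297
```

step_arm(commands=[{"dx":-0.05,"dy":0,"dz":-1,"wx":0,"wy":0,"wz":0},{"dx":0,"dy":0,"dz":-1.2,"wx":0,"wy":0,"wz":0},{"dx":0,"dy":0,"dz":-1,"wx":0,"wy":0,"wz":0},{"dx":0,"dy":0,"dz":-0.7,"wx":0,"wy":0,"wz":0},{"dx":0,"dy":0,"dz":-0.4,"wx":0,"wy":0,"wz":0},{"dx":0,"dy":0,"dz":-0.2,"wx":0,"wy":0,"wz":0},{"dx":0,"dy":0,"dz":0,"wx":0,"wy":0,"wz":0},{"dx":0,"dy":0,"dz":0,"wx":0,"wy":0,"wz":0},{"dx":0,"dy":0,"dz":0,"wx":0,"wy":0,"wz":0}])

```text
time: 20.25
position: [0.4966, -0.2516, 0.0906]
orientation: [0.0, 0.997, 0.082, 0.0]
contact_force: [0.9, -0.3, -1.9]
opening: 0.057
```

```bash
python3 - <<'E'
from h import *
p,W,T=held('w13',0)
X,Y,Z=np.moveaxis(W,-1,0)
near=(X>.44)&(X<.54)&(Y<-.19)&(Y>-.31)
q=W[near&(Z>.092)&(Z<.112)&mask(p,W,'blue')];print('blue top',len(q),rect(q),sym(q),np.median(q[:,2]))
for n in('side','scene'):
    p,W,i=shot(n)
    X,Y,Z=np.moveaxis(W,-1,0);near=(X>.44)&(X<.54)&(Y<-.19)&(Y>-.31)
    b=W[near&mask(p,W,'blue')&(Z>.05)];y=W[near&mask(p,W,'yellow')&(Z<.07)]
    for k,q in(('b',b),('y',y)):
        if len(q)>5:print(n,k,len(q),np.percentile(q,[2,50,98],0).round(4).tolist())
    np.savez(n+'9.npz',p=p,W=W)
    E=np.linalg.inv(i['extrinsics']);c=E@[.495,-.25,.06,1];u=int(c[0]/c[2]*i['fx']+i['cx']);v=int(c[1]/c[2]*i['fy']+i['cy'])
    im=p[max(0,v-50):v+50,max(0,u-65):u+65];cv2.imwrite(f'pics/{n}9.png',cv2.resize(im,None,fx=4,fy=4,interpolation=cv2.INTER_CUBIC))
a=[cv2.resize(cv2.imread(f'pics/{n}9.png'),(390,300)) for n in('side','scene')];cv2.imwrite('pics/fin.png',np.hstack(a))
E
```

```text
t 20.25 P [ 496.6 -251.6   90.6] tool x yaw 9.4 z [ 0.001 -0.    -1.   ] open 57.0 F [ 0.9 -0.3 -1.9] q [-0.49  0.45  1.83 -0.    0.86  0.92]
blue top 10844 (array([ 492.2, -251.9]), array([53.3, 60.7]), 9.5) {'yaw': np.float64(9.75), 'c': array([ 493.2, -252.9]), 'size': array([50.6, 56.1])} 0.10188963467387502
side b 84 [[0.4655, -0.2733, 0.0755], [0.5034, -0.2322, 0.0998], [0.519, -0.2177, 0.1039]]
side y 131 [[0.4659, -0.2758, 0.0171], [0.4894, -0.2257, 0.0315], [0.5183, -0.2151, 0.0519]]
scene b 180 [[0.471, -0.2746, 0.0947], [0.5017, -0.2492, 0.1016], [0.521, -0.2204, 0.1436]]
scene y 184 [[0.4867, -0.2758, 0.0113], [0.5156, -0.2435, 0.0376], [0.5265, -0.2176, 0.0473]]
```

View pics/fin.png

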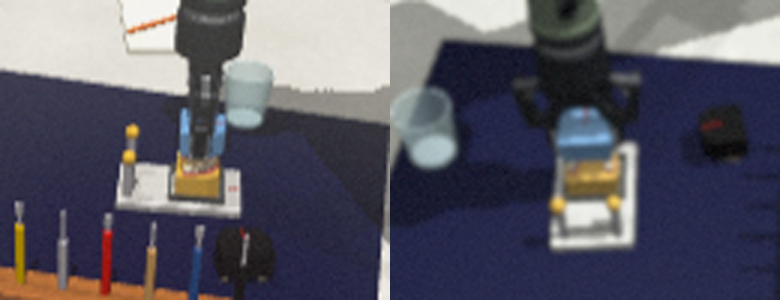

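In both views the blue cast sits right above the yellow one, inside the frame, with a visible gap. Tool height and the blue top's depth both put the gap at about 7.5 mm, so I'll lower it 1.5 mm.

step_arm(commands=[{"dx":0,"dy":0,"dz":-0.15,"wx":0,"wy":0,"wz":0},{"dx":0,"dy":0,"dz":0,"wx":0,"wy":0,"wz":0},{"dx":0,"dy":0,"dz":0,"wx":0,"wy":0,"wz":0},{"dx":0,"dy":0,"dz":0,"wx":0,"wy":0,"wz":0},{"dx":0,"dy":0,"dz":0,"wx":0,"wy":0,"wz":0},{"dx":0,"dy":0,"dz":0,"wx":0,"wy":0,"wz":0}])

```text
time: 21.15
position: [0.4965, -0.2515, 0.0888]
orientation: [0.0, 0.997, 0.082, 0.0]
contact_force: [-0.1, 0.7, -0.9]
opening: 0.0572
```

```bash
python3 - <<'E'
from h import *
p,W,T=held('w14',0)
X,Y,Z=np.moveaxis(W,-1,0)
near=(X>.44)&(X<.54)&(Y<-.19)&(Y>-.31)
q=W[near&(Z>.092)&(Z<.112)&mask(p,W,'blue')];print('blue top',sym(q),np.median(q[:,2]))
o,P,R=pose();say(o,P,R)
zt=P[2]*1000-30.1
print('bite',zt,'gap',zt-53)
if 5<zt-53<7.2: job_done();print('handed in')
E
```

```text
t 21.15 P [ 496.5 -251.5   88.8] tool x yaw 9.4 z [ 0. -0. -1.] open 57.2 F [-0.1  0.7 -0.9] q [-0.49  0.45  1.83 -0.    0.86  0.92]
blue top {'yaw': np.float64(8.75), 'c': array([ 493.1, -252.7]), 'size': array([50.6, 56. ])} 0.10015509838905212
t 21.2 P [ 496.5 -251.5   88.9] tool x yaw 9.4 z [ 0. -0. -1.] open 57.2 F [-0.3  0.3 -1.9] q [-0.49  0.45  1.83 -0.    0.86  0.92]
bite 58.791970387890736 gap 5.791970387890736
the job is handed in; nothing more can be done
handed in
```

I seated the yellow lower cast in the pocket, teeth up with its front towards the red mark, and let go of it. I then carried the blue upper cast over the rack and handed the job in at 21 s, still holding it teeth down above the lower cast.

- **Lower cast:** it measured within about 1 mm of the pocket's centre and about 0.5° of its yaw, at the right height.
- **Upper cast:** it is centred within about 0.5 mm of the lower cast, front over front. The yaw readings ranged from 8.75° to 9.75° against about 9.6° for the lower cast.
- **Gap:** about 5.8 mm worked out from the tool height, and about 6 to 6.5 mm from the camera depth of the blue top. I did not measure the gap between the teeth directly.
- **Contacts:** the wrist force readings stayed within a few newtons, and none showed a bump on the rack. I did not re-measure the beaker, bottle and bowl at the end; the arm's path kept clear of them.

The first two move calls were refused for their format, and nothing moved in them.

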